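# Refit the hinge pin of the sterilising case

### The arm

A 6-joint arm with a two-finger parallel gripper is mounted at the origin on a cart in front of the work surface, level with it; the furniture and walls round the work are solid. World frame = base frame: x ahead of the robot, y to its left, z up, the work surface at z = 0. Lengths are in m, angles in rad, forces in N, time in s.
With the tool pointing down it reaches from about 0.425 to 0.95 m from the base axis. Payload 3.5 kg.
Tool frame: the origin (TCP) lies at the very end of the fingers, on their centre line; the grasp point (between the pads) lies 19 mm behind it (ctrl.grip_point_offset is the distance from the TCP to the grasp point, in m); z points along the fingers, y is the line along which they close (so a half turn about z gives the same grasp; the last joint's range is limited). The gripper opens to 85 mm and grips with 20 to 120 N. Pads are 22 mm wide; open, the fingers measure 114 mm over their backs; the gripper's body (76 mm by 85 mm) begins 54 mm behind the grasp point. The pads swing forward as they close: fully open they stand 13 mm farther back than shut.
Start: joints at [1.06, 0.286, 1.577, -0, 1.279, -0.15], TCP at [0.238, 0.632, 0.231] pointing down, gripper open.
Joint ranges: [-2.77, 2.77], [-0.9, 2.22], [0.21, 2.48], [-1.53, 4.67], [0.24, 2.81], [-2.84, 2.84]. Speed limits (rad/s): [2.79, 2.79, 3.14, 3.14, 3.14, 3.14].

### API

Orientations are given as a unit quaternion [x, y, z, w].
In Python, from plant import ctrl gives the robot as it stands. The module is installed in compiled form; this text tells all that it offers.
- The arm moves only by the shell command python3 -m pendant 'ROWS' [OPENING] [FORCE]. ROWS is JSON, a list of rows, each an object of numbers: "dx", "dy", "dz": the shift along the tool's x, y, z in cm; "twist": the turn about the tool's z in degrees. A call has 1 to 10 rows; each row is the pose to reach, as a shift and turn from the pose commanded when the call began, along the tool's axes at that moment; what a row does not reach only later rows make up. A row lasts 1/8 s, in which the tool goes at most 62.5 mm and 10.7 degrees, less where a joint would pass 70% of its speed; a pose out of reach is approached as far as the arm can. A call with a gripper value outside its range is refused whole. OPENING is the opening in per cent of the stroke, from 0 (shut) to 100 (fully open), set as the call begins (- or left out, the last holds). The fingers move at their own pace and stop on an object; FORCE is the grip in N (left out, the last holds). Time passes only in rows, so rows that repeat a pose let the fingers close. It gives the time, the measured TCP pose, the force, the opening and the grip force at its end, in the units of the state.
- ctrl.get_state(): the state, without advancing time (a new reading comes with each control period).
- ctrl.read_camera(name): name is "side" or "top" or "wrist"; returns a dict with "img" (480x640x3 uint8, red, green, blue), "depth" (480x640 float32, m along the optical axis (not along the pixel's ray), 0 where there is no reading), "camera_matrix" (3x3 intrinsics, pixels), "xyz" and "rotation" of the camera in the world; the wrist camera has in their place "tool_from_camera" (4x4, takes a point from camera to tool coordinates, whose origin is the TCP and whose axes are the flange's). Camera axes: x right, y up, looking along -z (the intrinsics and any distortion apply to the point x, -y, -z); pixel columns grow to the right and rows downward; lengths in m; the calibration is good to about 2 mm. A picture is of the moment at which its call begins: read the wrist's pose just before it.
- ctrl.sign_off(): hands the job in; it is judged then, once.
The state is a dict: "time": time; "qpos": joint angles; "dq": joint speeds; "joint_efforts": joint torques, N m; "eef_pos": TCP position; "tcp_rot": TCP orientation; "contact_force": force on the tool from outside, world axes, zero at the start; "wrist_torque": the same for the moment, N m; "opening": opening from 0.0 (shut) to 1.0 (fully open); "finger_force": force on a finger pad.
Only numpy, scipy, OpenCV 4.12 (cv2) and the standard library are available. Lean on these libraries where they do the work, as an engineer would, in place of code of your own. Each camera call takes 0.05 s, during which the arm holds its last target. There are 200 camera calls.

### The job

The small steel sterilising case has its lid laid on loosely, without its hinge pin. Pick up the hinge pin and thread it, nose first, from the right-hand end (as seen from the robot) through all five hinge eyes until its collar is fully home against the first eye, then let go. The lid's eyes sit out of line, so feel for them and ease the lid into line with the pin; never force it, and leave the other things on the worktop where they are.

Things in the scene. Friction and masses are not known exactly. Their poses are not given: they have to be found in the camera images.
- case: Small steel sterilising case, 110 x 128 mm, 38 mm high to its rim, standing fast. Origin: centre of its underside; z up, y along the hinge, hinge on the -x side (towards the robot). The loose lid, 114 x 132 x 11 mm, lies on a rubber seal; its wire handle reaches 67 mm up. Hinge: 5 eyes in a row, steel tubes 14 mm long, 17 mm outside, 9.5 mm bore, pitch 30 mm, one height.
- hinge_mouth (a point): On the line of the base's fixed eyes (2 and 4), at the outer (right, -y) end of eye 1; 41 mm above the worktop, at x -74, y -67 mm from the case's origin. Axes as the case's; the pin travels along +y. Eye 1 spans y 0 to 14 mm, eye 2 30 to 44, eye 3 60 to 74, eye 4 90 to 104, eye 5 120 to 134. The case's end wall is at y 3 mm; y < 0 is free for fingers.
- hinge_end (a point): Same line, outer (left) end of eye 5, y 134 mm from hinge_mouth. Eyes 1, 3, 5 belong to the lid, whose pose is not measured: it may lie shifted up to 9 mm either way along the case's x and skewed up to 0.012 rad (eye 1 up to 9.7 mm off this line). 2 to 5 N sideways on its eyes drags it along x or turns it about z against friction; it stays where put, never lifts, never moves along y.
- eye_2 (a point): Centre of eye 2, the first fixed eye: y 37 mm from hinge_mouth on the same line. Every eye is joined to the base or lid by a 5 mm thick web on its +x side, about level with the bore; on the -x side and below the lid's eyes (1, 3, 5) there is nothing.
- pin: Steel hinge pin, 0.1 to 0.16 kg, lying flat: shaft 8 mm thick, 142 mm long, its last 3 mm tapering to a flat nose of 5.6 mm; collar 12 mm thick, 8 mm long; behind it a flat grip 46 long, 20 wide, 12 mm thick. Origin: on the axis at the collar's front face, 6 mm above the worktop as it lies; x along the shaft to the nose, y across the grip, z up. Home: collar bears on eye 1.
- pin_nose (a point): Centre of the pin's flat nose, 142 mm from the pin's origin along its x.
- pin_grip (a point): Centre of the pin's flat grip, 31 mm behind the pin's origin (-x); take it here across its 20 mm width.
- forceps: Bystander: steel spring forceps, 131 x 24 x 10 mm, lying beside the pin. Origin: centre of its underside, x along it.
- tape_roll: Bystander: roll of tape lying flat, 68 mm across, 19 mm high. Origin: centre of its underside.
- timer: Bystander: white kitchen timer, 66 x 66 x 47 mm. Origin: centre of its underside.
- scissors: Bystander: blunt scissors, 150 x 60 x 9 mm, lying flat. Origin: centre of its underside, x along them.
Mind the look-alikes: they are no part of the job. Several things look just like the pin: the one meant starts nearest to the robot's base.

How it is judged:
On the way:
1. the pin's nose is through the first eye (y of pin_nose in the frame of hinge_mouth above 0.012 m and y of pin in the frame of hinge_mouth below -0.06 m and angle between the x axis of pin and the y axis of hinge_mouth, either way round below 0.12 rad and x of pin_nose in the frame of hinge_mouth between -0.009 and 0.009 m and z of pin_nose in the frame of hinge_mouth between -0.004 and 0.004 m), for 0.1 s.
At the end, for the whole second after the job is handed in: The pin lies released and still in all five eyes: collar within 4 mm of the first eye's end face, collar and shaft within 3 mm of the hinge line and 0.04 rad of its direction, nose out past the fifth eye (y of pin in the frame of hinge_mouth between -0.004 and 0.004 m and x of pin in the frame of hinge_mouth between -0.003 and 0.003 m and z of pin in the frame of hinge_mouth between -0.003 and 0.003 m and y of pin_nose in the frame of hinge_mouth above 0.136 m and angle between the x axis of pin and the y axis of hinge_mouth, either way round below 0.04 rad and linear speed of pin below 0.02 m/s); the robot touches nothing.
It fails at once if the pin is forced: more than 30 N between it and the case with its lid (contact force between pin and case above 30 N).
It fails at once if the forceps, tape roll, timer or scissors are shifted by more than 30 mm (distance of any of forceps, tape_roll, timer, scissors from where it was at the start of the episode above 0.03 m).
It also fails if it takes over 72 s, if anything falls off the work surface, if the arm or the gripper's body presses on something with over 40 N, if the wrist force passes 120 N, or if a joint passes its speed limit or range.

## Working session

There is one attempt and no reset: what is moved stays moved. The work goes in short steps, Python scripts to look and compute and a shell command to move; the robot and the scene stay as the last step left them, time stands still between calls to the robot, and variables do not carry over. Pictures are saved under pics/ and viewed, at most 10 in all, crops included, and the job is handed in when it is done.

```bash
mkdir -p pics; cat > h.py <<'E'
import numpy as np, cv2, pickle
from plant import ctrl
from scipy.spatial.transform import Rotation as R
def grab(n,save=None):
    s=ctrl.get_state(); c=ctrl.read_camera(n)
    if n=="wrist":
        T=np.eye(4);T[:3,:3]=R.from_quat(s["tcp_rot"]).as_matrix();T[:3,3]=s["eef_pos"]
        T=T@c["tool_from_camera"]; c["xyz"]=T[:3,3]; c["rotation"]=T[:3,:3]
    c["rotation"]=np.array(c["rotation"])
    if c["rotation"].shape!=(3,3): c["rotation"]=R.from_quat(c["rotation"].ravel()).as_matrix()
    if save: cv2.imwrite(f"pics/{save}.png",c["img"][:,:,::-1])
    pickle.dump(c,open(f"{save or n}.pkl","wb")); return c
def ray(c,u,v):
    K=np.array(c["camera_matrix"]); return c["rotation"]@np.array([(u-K[0,2])/K[0,0],-(v-K[1,2])/K[1,1],-1.])
def plane(c,u,v,z):
    d=ray(c,u,v);o=np.array(c["xyz"]);return o+d*(z-o[2])/d[2]
def depth(c,u,v): return np.array(c["xyz"])+ray(c,u,v)*c["depth"][int(v),int(u)]
def cloud(c):
    K=np.array(c["camera_matrix"]);v,u=np.mgrid[:480,:640]
    d=np.stack([(u-K[0,2])/K[0,0],-(v-K[1,2])/K[1,1],-np.ones_like(u,float)],-1)*c["depth"][...,None]
    return d@c["rotation"].T+np.array(c["xyz"])
def proj(c,p):
    K=np.array(c["camera_matrix"]);q=c["rotation"].T@(np.array(p)-np.array(c["xyz"]));return K[0,2]-K[0,0]*q[0]/q[2],K[1,2]+K[1,1]*q[1]/q[2]
E
python3 - <<'E'
from h import *
a=grab("top","top1");b=grab("side","side1")
for c in(a,b):print(c["xyz"],c["rotation"].round(3).tolist(),np.array(c["camera_matrix"]).tolist())
s=ctrl.get_state();print({k:np.round(v,3) for k,v in s.items()},ctrl.grip_point_offset)
E
```

```text
[ 0.36313749 -0.07358023  1.47242326] [[-0.007, 0.989, -0.147], [-1.0, -0.005, 0.011], [0.01, 0.147, 0.989]] [[563.0438709521296, 0.0, 329.3262480781661], [0.0, 563.0438709521296, 238.7522732625049], [0.0, 0.0, 1.0]]
[ 0.15924433 -1.37793575  0.83600928] [[0.95, 0.144, -0.278], [-0.313, 0.474, -0.823], [0.013, 0.869, 0.495]] [[606.7691083339522, 0.0, 331.4504875738777], [0.0, 606.7691083339522, 229.1785941535419], [0.0, 0.0, 1.0]]
{'time': np.float64(0.1), 'qpos': array([ 1.06 ,  0.287,  1.578,  0.   ,  1.279, -0.15 ]), 'dq': array([-0.   , -0.002, -0.003,  0.002,  0.002, -0.001]), 'joint_efforts': array([ 2.0000e-03, -4.0729e+01, -2.9370e+01, -0.0000e+00,  3.0000e-03,
        0.0000e+00]), 'eef_pos': array([0.238, 0.631, 0.23 ]), 'tcp_rot': array([ 0.179,  0.984, -0.001, -0.   ]), 'contact_force': array([0.175, 0.341, 0.354]), 'wrist_torque': array([ 0.045, -0.04 , -0.029]), 'finger_force': np.float64(0.0), 'opening': np.float64(0.998)} 0.0187
```

View pics/top1.png

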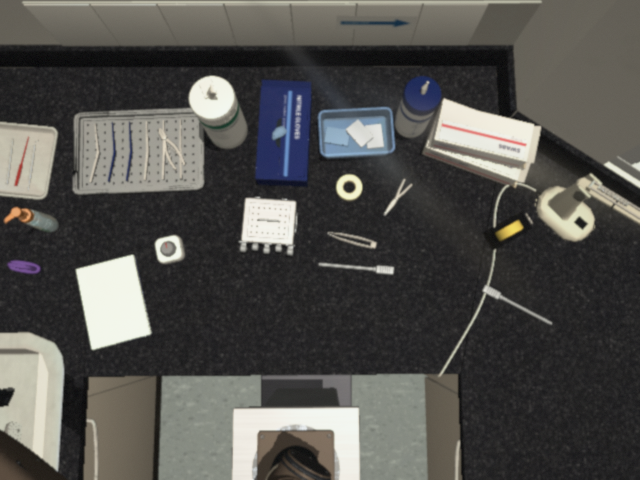

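View pics/side1.png

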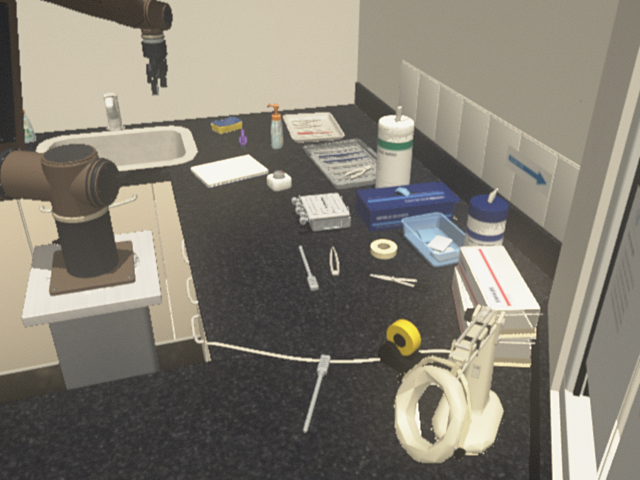

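Top view: the case is at (269,222), with its hinge eyes along row ~247, columns 243–291. The pin candidates are A, spanning (320,265)–(393,270), and B, spanning (490,292)–(551,323). The robot base is near (297,460), so A is nearer and fits. I'll confirm it in a crop and measure it.

```bash
python3 - <<'E'
from h import *
c=pickle.load(open("top1.pkl","rb"))
im=c["img"][185:285,225:405][:,:,::-1];cv2.imwrite("pics/crop1.png",cv2.resize(im,None,fx=4.4,fy=4.4,interpolation=cv2.INTER_CUBIC))
g=c["img"].min(2)
def seg(x0,x1,y0,y1,z,n):
    m=np.zeros_like(g);m[y0:y1,x0:x1]=(g[y0:y1,x0:x1]>90)*255
    P=np.array([plane(c,u,v,z)[:2] for v,u in np.argwhere(m)])
    mu=P.mean(0);w,V=np.linalg.eigh(np.cov(P.T));a=V[:,1];t=(P-mu)@a
    print(n,len(P),"mean",mu.round(4),"axis",a.round(4),"ends",(mu+a*t.min()).round(4),(mu+a*t.max()).round(4))
seg(312,402,257,279,.006,"A");seg(478,560,280,330,.006,"B")
# case: lid edges & eyes
cl=cloud(c)
for (u,v) in [(269,222),(248,248),(257,248),(268,248),(280,249),(291,250),(355,267),(388,270)]: print(u,v,cl[v,u].round(4))
E
```

```text
A 365 mean [ 0.504  -0.1778] axis [0.0919 0.9958] ends [ 0.4967 -0.2563] [ 0.5147 -0.0622]
B 440 mean [ 0.4146 -0.548 ] axis [0.4221 0.9065] ends [ 0.3605 -0.6641] [ 0.4432 -0.4865]
269 222 [0.6175 0.0642 0.0563]
248 248 [0.5583 0.1243 0.0006]
257 248 [0.5515 0.0947 0.0508]
268 248 [0.5515 0.0668 0.0497]
280 249 [0.549  0.0364 0.0484]
291 250 [0.5468 0.0086 0.0441]
355 267 [ 0.5056 -0.1564  0.009 ]
388 270 [ 0.4971 -0.2423  0.0102]
```

View pics/crop1.png

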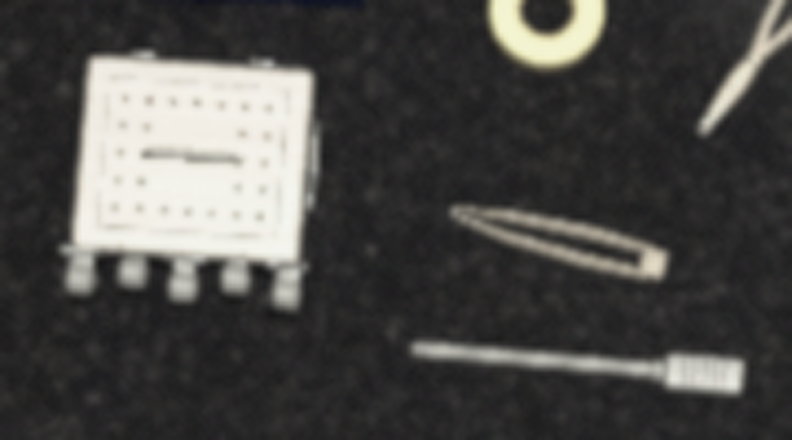

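The crop shows pin A with its shaft nose at left (415,348) and its flat grip at right (705,374). It is the real pin, nearest the base. The hinge eyes are near row 275, and lid eyes 1, 3 and 5 are offset towards the robot. I'll pass over the hinge first to look at it with the wrist camera.

```bash
python3 -m pendant '[{"dx":-45,"dy":-45,"twist":75},{"dx":-45,"dy":-45,"twist":75},{"dx":-45,"dy":-45,"twist":75},{"dx":-45,"dy":-45,"twist":75},{"dx":-45,"dy":-45,"twist":75},{"dx":-45,"dy":-45,"twist":75},{"dx":-45,"dy":-45,"twist":75},{"dx":-45,"dy":-45,"twist":75},{"dx":-45,"dy":-45,"twist":75},{"dx":-45,"dy":-45,"twist":75}]' 100 60
python3 -m pendant '[{"dx":0,"dy":0.3,"twist":0},{"dx":0,"dy":0.3,"twist":0},{"dx":0,"dy":0.3,"twist":0}]'
python3 - <<'E'
from h import *
c=grab("wrist","w1");print(c["xyz"],c["rotation"].round(3).tolist(),np.array(c["camera_matrix"]).tolist())
s=ctrl.get_state();print(s["eef_pos"],s["tcp_rot"],s["qpos"])
E
```

```text
[0.16495765 0.6601616  0.37260254] [[0.354, -0.891, -0.284], [0.935, 0.336, 0.11], [-0.002, -0.305, 0.952]] [[378.5637166995106, 0.0, 317.8500243925122], [0.0, 378.5637166995106, 237.9024673212705], [0.0, 0.0, 1.0]]
[0.23801201 0.63109171 0.23023169] [ 1.79414893e-01  9.83773042e-01 -8.91620090e-04 -3.19749987e-04] [ 1.05997822e+00  2.87013128e-01  1.57783938e+00  2.75054367e-05
  1.27863440e+00 -1.50042570e-01]$[0]: bad value
$[0]: bad value
```

View pics/w1.png

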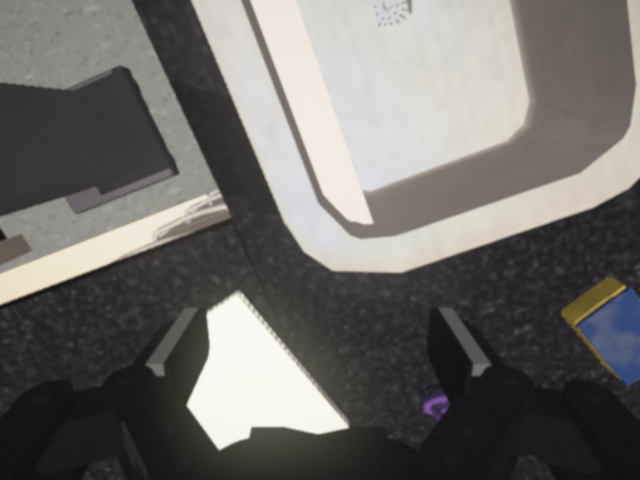

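That frame only showed the sink, because the move was refused. I think every key is needed in each row.

```bash
python3 -m pendant '[{"dx":-45,"dy":-45,"dz":0,"twist":75},{"dx":-45,"dy":-45,"dz":0,"twist":75},{"dx":-45,"dy":-45,"dz":0,"twist":75},{"dx":-45,"dy":-45,"dz":0,"twist":75},{"dx":-45,"dy":-45,"dz":0,"twist":75},{"dx":-45,"dy":-45,"dz":0,"twist":75},{"dx":-45,"dy":-45,"dz":0,"twist":75},{"dx":-45,"dy":-45,"dz":0,"twist":75},{"dx":-45,"dy":-45,"dz":0,"twist":75},{"dx":-45,"dy":-45,"dz":0,"twist":75}]' 100 60
```

```text
time: 1.4
eef_pos: [0.4961, 0.0601, 0.2313]
tcp_rot: [0.741, 0.671, 0.0, 0.0]
contact_force: [1.2, -0.1, -0.5]
opening: 1.001
finger_force: 0.0
```

```bash
python3 -m pendant '[{"dx":-2,"dy":0,"dz":0,"twist":0},{"dx":-2,"dy":0,"dz":0,"twist":0},{"dx":-2,"dy":0,"dz":0,"twist":0}]'
python3 - <<'E'
from h import *
c=grab("wrist","w2")
E
```

```text
time: 1.78
eef_pos: [0.4935, 0.0428, 0.2311]
tcp_rot: [0.741, 0.671, 0.0, -0.0]
contact_force: [-0.6, -0.1, -0.0]
opening: 1.001
finger_force: 0.0
```

View pics/w2.png

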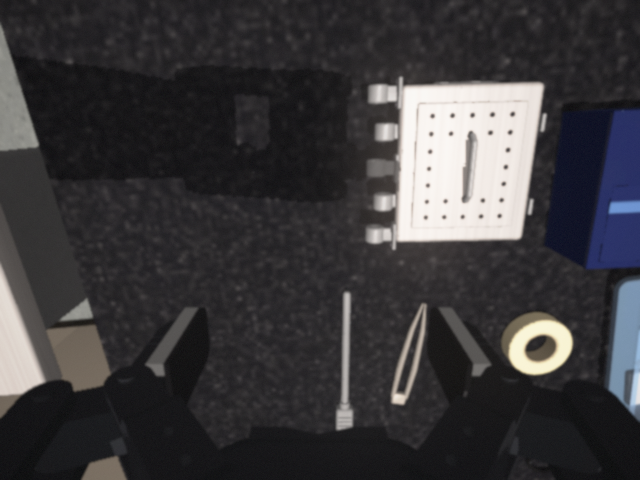

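Wrist view: the eyes are at 1 (378,234), 2 (385,202), 3 (380,168), 4 (386,131) and 5 (382,94). The pin's nose is at (347,293), its collar at (344,408), and its grip is near (344,420), partly hidden.

```bash
cat > eyes.py <<'E'
from h import *
def eyes(c,ctr,half=6,thr=None,zc=.041):
    g=cv2.cvtColor(c["img"],cv2.COLOR_RGB2GRAY).astype(float); out=[]
    for (u,v) in ctr:
        xs=[];vv=range(v-half,v+half+1)
        for r in vv:
            row=g[r,u-25:u+3]; hi=np.median(g[r,u-4:u+3]);lo=np.median(row[:8]);t=(hi+lo)/2
            k=np.where(row>t)[0][0]; e=u-25+k-(row[k]-t)/(row[k]-row[k-1]+1e-9); xs.append(e)
        e=np.median(xs); d=ray(c,e,v); x0=plane(c,e,v,zc); cs=1/np.hypot(1,d[0]/d[2])
        # rows extent
        col=g[v-25:v+26,u-3:u+4].mean(1); m=col>(col.max()+np.percentile(col,15))/2
        a=25
        while a>0 and m[a-1]:a-=1
        b=25
        while b<50 and m[b+1]:b+=1
        y=[plane(c,u,v-25+k,.0495)[1] for k in(a-.5,b+.5)]
        out.append((x0[0]+.0085/cs,np.mean(y),y[1],y[0])); print(np.round(out[-1],4),round(e,2))
    return out
E
python3 - <<'E'
from eyes import *
c=pickle.load(open("w2.pkl","rb"))
o=eyes(c,[(378,234),(385,202),(380,168),(386,131),(382,94)],5)
g=cv2.cvtColor(c["img"],cv2.COLOR_RGB2GRAY)
m=np.zeros_like(g);m[285:432,330:365]=(g[285:432,330:365]>85)
for v in(300,330,360,390,408,415,422):
    us=np.where(m[v])[0];print(v,us.min(),us.max(),plane(c,us.mean(),v,.008).round(4))
vs=np.where(m.any(1))[0];print(vs.min(),plane(c,347,vs.min(),.006))
col=g[80:240,:]
E
```

```text
[0.5442 0.0159 0.0088 0.0229] 366.75
[0.5535 0.045  0.0378 0.0521] 375.07
[0.5479 0.0757 0.0681 0.0832] 366.8
[0.558  0.1042 0.0975 0.111 ] 376.54
[0.5536 0.1347 0.1275 0.1418] 369.28
300 343 350 [ 0.5131 -0.0671  0.008 ]
330 342 349 [ 0.5092 -0.1035  0.008 ]
360 342 349 [ 0.5062 -0.142   0.008 ]
390 341 348 [ 0.5019 -0.1827  0.008 ]
408 338 351 [ 0.4999 -0.2083  0.008 ]
415 336 353 [ 0.4991 -0.2185  0.008 ]
422 336 352 [ 0.4977 -0.2288  0.008 ]
291 [ 0.51451135 -0.05761233  0.006     ]
```

```bash
python3 -m pendant '[{"dx":-6,"dy":0.7,"dz":2,"twist":0},{"dx":-12,"dy":1.4,"dz":5,"twist":0},{"dx":-18,"dy":2.1,"dz":8,"twist":0},{"dx":-24,"dy":2.8,"dz":11,"twist":0},{"dx":-27.2,"dy":3.2,"dz":14,"twist":0},{"dx":-27.2,"dy":3.2,"dz":15,"twist":0},{"dx":-27.2,"dy":3.2,"dz":15,"twist":0},{"dx":-27.2,"dy":3.2,"dz":15,"twist":0}]' 50 60
python3 - <<'E'
from h import *
c=grab("wrist","w3")
s=ctrl.get_state();print(s["eef_pos"],s["tcp_rot"],c["xyz"])
print("tcp px",proj(c,s["eef_pos"]),"pin tip guess",proj(c,(.498,-.231,.012)))
g=cv2.cvtColor(c["img"],cv2.COLOR_RGB2GRAY)
for v in range(100,480,30):
    us=np.where(g[v,290:350]>110)[0]+290
    if len(us): print(v,us.min(),us.max(),plane(c,us.mean(),v,.010).round(4))
E
```

```text
time: 2.82
eef_pos: [0.4997, -0.2305, 0.0825]
tcp_rot: [0.74, 0.672, 0.0, 0.001]
contact_force: [-0.2, -0.3, -0.4]
opening: 0.497
finger_force: 0.0
[ 0.49980429 -0.23070707  0.08280956] [7.40446796e-01 6.72113818e-01 3.22852141e-04 1.20611390e-03] [ 0.50688752 -0.15140988  0.22498305]
tcp px (np.float64(318.6880069668599), np.float64(314.5145849875495)) pin tip guess (np.float64(315.24492728418016), np.float64(256.41520476934716))
100 306 322 [ 0.5061 -0.143   0.01  ]
130 306 322 [ 0.5046 -0.1583  0.01  ]
160 307 321 [ 0.5029 -0.1744  0.01  ]
190 307 322 [ 0.5015 -0.1913  0.01  ]
220 297 332 [ 0.4997 -0.209   0.01  ]
250 298 332 [ 0.4982 -0.2276  0.01  ]
280 298 349 [ 0.5015 -0.2477  0.01  ]
310 290 349 [ 0.4966 -0.2681  0.01  ]
340 304 333 [ 0.4948 -0.29    0.01  ]
370 290 344 [ 0.4914 -0.3129  0.01  ]
400 295 333 [ 0.4847 -0.3369  0.01  ]
430 305 310 [ 0.4793 -0.3625  0.01  ]
```

View pics/w3.png

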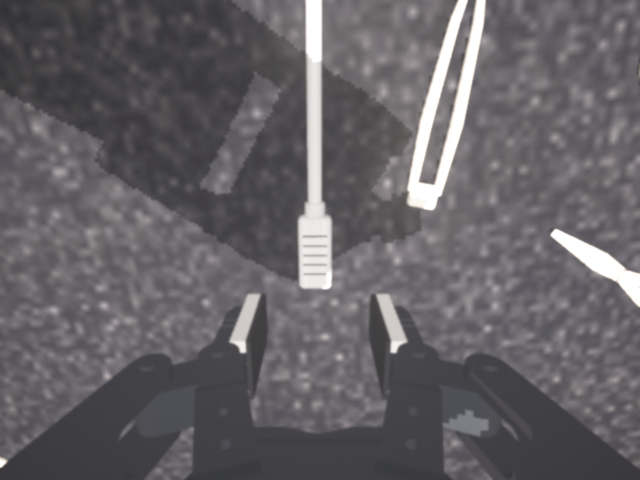

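Wrist close-up: the grip spans rows 215–288 at column 315, centred between the fingers at columns 250 and 385. The forceps' end is at (422,200), clear of the fingers. I'll descend and grip.

```bash
python3 -m pendant '[{"dx":0.2,"dy":-0.15,"dz":3,"twist":0},{"dx":0.2,"dy":-0.15,"dz":6,"twist":0},{"dx":0.2,"dy":-0.15,"dz":7.5,"twist":0},{"dx":0.2,"dy":-0.15,"dz":8,"twist":0},{"dx":0.2,"dy":-0.15,"dz":8,"twist":0},{"dx":0.2,"dy":-0.15,"dz":8,"twist":0}]'; python3 -m pendant '[{"dx":0,"dy":0,"dz":0,"twist":0},{"dx":0,"dy":0,"dz":0,"twist":0},{"dx":0,"dy":0,"dz":0,"twist":0},{"dx":0,"dy":0,"dz":0,"twist":0},{"dx":0,"dy":0,"dz":0,"twist":0},{"dx":0,"dy":0,"dz":0,"twist":0}]' 0 60
```

```text
time: 3.62
eef_pos: [0.4983, -0.2301, 0.0026]
tcp_rot: [0.741, 0.671, 0.0, 0.001]
contact_force: [-0.4, -0.0, -0.3]
opening: 0.494
finger_force: 0.0
time: 4.38
eef_pos: [0.4981, -0.2301, 0.0024]
tcp_rot: [0.741, 0.671, 0.0, 0.001]
contact_force: [-1.3, 1.0, 6.8]
opening: 0.212
finger_force: 61.6
```

```bash
python3 -m pendant '[{"dx":0,"dy":0,"dz":-2,"twist":0},{"dx":0,"dy":0,"dz":-3.5,"twist":0},{"dx":1.5,"dy":1,"dz":-3.5,"twist":-1},{"dx":3.5,"dy":2,"dz":-3.5,"twist":-1},{"dx":4,"dy":2.65,"dz":-3.5,"twist":-1},{"dx":4,"dy":2.65,"dz":-3.5,"twist":-1},{"dx":4,"dy":2.65,"dz":-3.5,"twist":-1},{"dx":4,"dy":2.65,"dz":-3.5,"twist":-1}]'
python3 - <<'E'
from h import *
c=grab("wrist","w4");s=ctrl.get_state();print(s["eef_pos"],s["tcp_rot"],c["xyz"])
cl=cloud(c)
g=cv2.cvtColor(c["img"],cv2.COLOR_RGB2GRAY)
im=c["img"][:320,150:550][:,:,::-1];cv2.imwrite("pics/w4c.png",cv2.resize(im,None,fx=1.85,fy=1.85,interpolation=cv2.INTER_CUBIC))
for v in range(60,260,12):
    b=(cl[v,:,2]>.03)&(cl[v,:,2]<.056)&(np.abs(np.arange(640)-318)<28)
    us=np.where(b)[0]
    if len(us):print(v,us.min(),us.max(),np.median(cl[v,us],0).round(4),cl[v,us,2].max().round(4))
grab("side","s4");grab("top","t4")
E
```

```text
time: 5.38
eef_pos: [0.5274, -0.1927, 0.0362]
tcp_rot: [0.736, 0.677, -0.0, -0.0]
contact_force: [0.6, -0.2, -1.8]
opening: 0.212
finger_force: 60.8
[ 0.52746448 -0.19276555  0.03621649] [ 7.35556535e-01  6.77463335e-01 -7.16657652e-05 -9.13462933e-05] [ 0.53378232 -0.11366391  0.1787248 ]
60 305 328 [ 0.5348 -0.0961  0.0426] 0.0446
72 305 328 [ 0.5345 -0.0997  0.0429] 0.0444
84 305 328 [ 0.5342 -0.1034  0.0428] 0.0448
96 306 328 [ 0.5341 -0.1071  0.0429] 0.0439
108 306 328 [ 0.5337 -0.1109  0.0428] 0.0442
120 306 328 [ 0.5334 -0.1147  0.0428] 0.0445
132 306 328 [ 0.5331 -0.1186  0.0431] 0.0446
144 306 328 [ 0.5328 -0.1227  0.0428] 0.0444
156 306 327 [ 0.5322 -0.1267  0.043 ] 0.044
168 306 327 [ 0.5319 -0.1309  0.0432] 0.0445
180 307 327 [ 0.5317 -0.1352  0.0431] 0.0442
192 307 327 [ 0.5314 -0.1395  0.0428] 0.0438
204 307 327 [ 0.531  -0.1439  0.0431] 0.0446
216 307 327 [ 0.5306 -0.1485  0.0428] 0.0441
228 307 327 [ 0.5302 -0.1531  0.043 ] 0.0438
240 307 327 [ 0.5298 -0.1578  0.0429] 0.044
252 302 332 [ 0.5295 -0.162   0.0442] 0.0457
```

View pics/w4c.png

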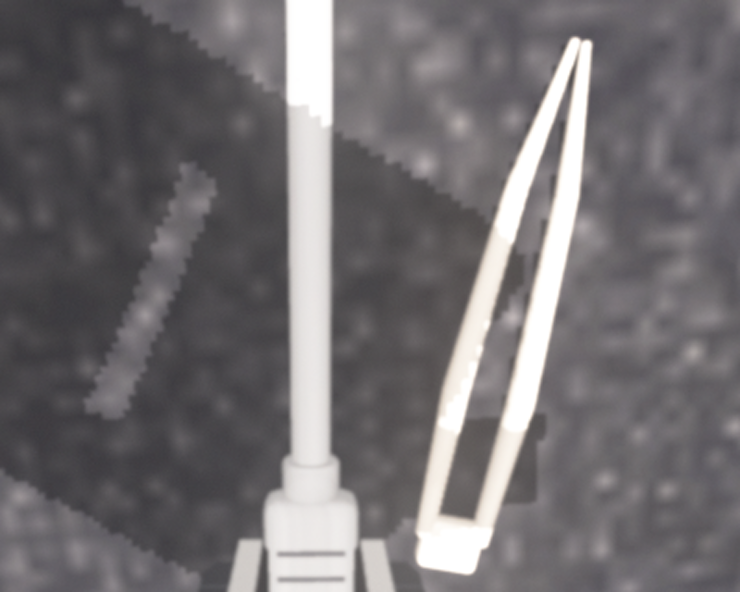

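The pin is held level, with its axis at z≈0.040 and slope 0.081. I'll raise it 1.2 mm, ease the grip so it can slip, and close in on eye 1.

```bash
python3 -m pendant '[{"dx":1,"dy":0,"dz":-0.12,"twist":0},{"dx":2.2,"dy":0,"dz":-0.12,"twist":0},{"dx":2.2,"dy":0,"dz":-0.12,"twist":0},{"dx":2.2,"dy":0,"dz":-0.12,"twist":0}]' 0 35
python3 - <<'E'
from h import *
t=grab("top","t5");s=grab("side","s5")
print(ctrl.get_state()["eef_pos"])
a=cv2.resize(t["img"][225:270,235:325],None,fx=8,fy=6.4,interpolation=cv2.INTER_CUBIC)
p=proj(s,(.545,.02,.04));print(p,proj(t,(.545,.02,.04)))
u,v=int(p[0]),int(p[1])
b=cv2.resize(s["img"][v-20:v+25,u-45:u+45],None,fx=8,fy=6.4,interpolation=cv2.INTER_CUBIC)
cv2.imwrite("pics/c5.png",np.vstack([a,b])[:,:,::-1])
print("crop offs",u-45,v-20)
E
```

```text
time: 6.02
eef_pos: [0.5296, -0.1701, 0.0376]
tcp_rot: [0.735, 0.678, -0.0, 0.0]
contact_force: [-0.1, -0.5, -1.1]
opening: 0.211
finger_force: 60.8
[ 0.52959155 -0.17053193  0.03757443]
(np.float64(301.5157357283432), np.float64(219.25265098283273)) (np.float64(286.6546286332109), np.float64(250.91835915934894))
crop offs 256 199
```

View pics/c5.png

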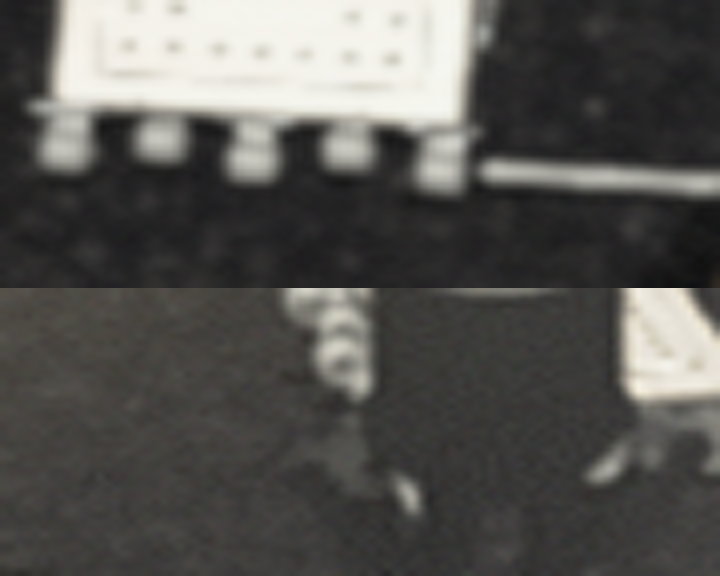

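The top crop shows the nose at (485,171), in line with eye 1 (centre ~(441,170)), with a gap of about 5.5 mm. I'll feel in slowly.

```bash
python3 -m pendant '[{"dx":0.3,"dy":0,"dz":0,"twist":0},{"dx":0.5,"dy":0,"dz":0,"twist":0},{"dx":0.7,"dy":0,"dz":0,"twist":0},{"dx":0.7,"dy":0,"dz":0,"twist":0}]'; python3 -m pendant '[{"dx":0.1,"dy":0,"dz":0,"twist":0},{"dx":0.2,"dy":0,"dz":0,"twist":0},{"dx":0.2,"dy":0,"dz":0,"twist":0}]'
```

```text
time: 6.62
eef_pos: [0.5301, -0.1633, 0.0375]
tcp_rot: [0.735, 0.678, -0.0, -0.0]
contact_force: [-0.0, 0.9, 0.4]
opening: 0.211
finger_force: 60.8
time: 7.0
eef_pos: [0.5302, -0.1614, 0.0375]
tcp_rot: [0.735, 0.678, -0.0, -0.0]
contact_force: [0.7, -1.0, -1.8]
opening: 0.209
finger_force: 60.7
```

```bash
python3 -m pendant '[{"dx":0.15,"dy":0,"dz":0,"twist":0},{"dx":0.3,"dy":0,"dz":0,"twist":0},{"dx":0.3,"dy":0,"dz":0,"twist":0}]'; python3 -m pendant '[{"dx":0.15,"dy":0,"dz":0,"twist":0},{"dx":0.3,"dy":0,"dz":0,"twist":0},{"dx":0.3,"dy":0,"dz":0,"twist":0}]'
```

```text
time: 7.38
eef_pos: [0.5304, -0.1582, 0.0374]
tcp_rot: [0.735, 0.678, -0.0, -0.0]
contact_force: [-0.8, 0.7, -0.9]
opening: 0.211
finger_force: 60.7
time: 7.75
eef_pos: [0.5307, -0.1553, 0.0375]
tcp_rot: [0.735, 0.678, 0.0, -0.0]
contact_force: [-0.3, -0.9, -0.9]
opening: 0.21
finger_force: 60.7
```

```bash
python3 -m pendant '[{"dx":0.25,"dy":0,"dz":0,"twist":0},{"dx":0.5,"dy":0,"dz":0,"twist":0},{"dx":0.8,"dy":0,"dz":0,"twist":0},{"dx":0.8,"dy":0,"dz":0,"twist":0}]'; python3 -m pendant '[{"dx":0,"dy":0.15,"dz":0,"twist":0},{"dx":0,"dy":0.3,"dz":0,"twist":0},{"dx":0,"dy":0.3,"dz":0,"twist":0}]'
```

```text
time: 8.25
eef_pos: [0.5314, -0.147, 0.0375]
tcp_rot: [0.735, 0.678, 0.0, -0.0]
contact_force: [-1.2, 1.4, -2.1]
opening: 0.209
finger_force: 60.7
time: 8.62
eef_pos: [0.534, -0.1473, 0.0372]
tcp_rot: [0.735, 0.678, -0.0, -0.001]
contact_force: [-1.4, 2.4, -1.2]
opening: 0.214
finger_force: 60.9
```

```bash
python3 -m pendant '[{"dx":0,"dy":0.1,"dz":0,"twist":0},{"dx":0,"dy":0.2,"dz":0,"twist":0},{"dx":0,"dy":0.25,"dz":0,"twist":0},{"dx":0,"dy":0.25,"dz":0,"twist":0}]'
python3 - <<'E'
from h import *
f=[];
t=grab("top","t6")
for i in range(8): f.append(ctrl.get_state()["contact_force"]);ctrl.read_camera("top")
print(np.mean(f,0).round(2))
old=pickle.load(open("top1.pkl","rb"))
# lower-edge rows of eyes and pin edges, subpixel, before/after
def edge(c,u0,u1,v0,v1):
    g=cv2.cvtColor(c["img"],cv2.COLOR_RGB2GRAY).astype(float)[v0:v1,u0:u1].mean(1)
    lo=np.percentile(g,10);hi=g.max();t=(lo+hi)/2;k=np.where(g>t)[0][-1]
    return v0+k+(g[k]-t)/(g[k]-g[k+1])
for n,c in(("before",old),("now",t)):
    print(n,[round(edge(c,u-1,u+2,243,258),2) for u in(290,278,267,255,243)],[round(edge(c,u-1,u+2,243,258),2) for u in(297,300,305,310,315)])
E
```

```text
time: 9.12
eef_pos: [0.537, -0.148, 0.0375]
tcp_rot: [0.735, 0.678, 0.0, 0.0]
contact_force: [-2.1, 2.1, -0.2]
opening: 0.214
finger_force: 60.8
[-2.33  2.04 -1.34]Traceback (most recent call last):
  File "<stdin>", line 13, in <module>
  File "<stdin>", line 11, in edge
IndexError: index 15 is out of bounds for axis 0 with size 15
```

```bash
cat > topm.py <<'E'
from h import *
def edge(c,u,v0=240,v1=264):
    g=cv2.cvtColor(c["img"],cv2.COLOR_RGB2GRAY).astype(float)[v0:v1,u-1:u+2].mean(1)
    lo=np.median(g[-6:]);pk=[k for k in range(1,len(g)-1) if g[k]>lo+50];k=pk[-1];hi=g[max(k-3,0):k+1].max();t=(lo+hi)/2
    k=np.where(g>t)[0][-1]
    return v0+k+(g[k]-t)/(g[k]-g[k+1]) if k<len(g)-1 else np.nan
def X(c,u,v,r):  # centre x of horizontal cylinder radius r, axis z=.041, from its near(-x) edge
    d=ray(c,u,v);p=plane(c,u,v,.041);return p[0]+r*np.hypot(1,d[0]/d[2]),p[1]
def rep(c,n,us,r):
    print(n,[tuple(np.round(np.array(X(c,u,edge(c,u),r))*1000,1)) for u in us])
E
python3 - <<'E'
from topm import *
for n in("top1","t5","t6"):
    c=pickle.load(open(n+".pkl","rb"))
    rep(c,n+" eyes",(290,278,267,255,243),.0085)
    if n!="top1":rep(c,n+" pin",(299,304,309,314),.004)
E
```

```text
top1 eyes [(np.float64(545.1), np.float64(11.3)), (np.float64(554.3), np.float64(42.1)), (np.float64(549.7), np.float64(70.2)), (np.float64(558.0), np.float64(100.9)), (np.float64(554.3), np.float64(131.5))]
t5 eyes [(np.float64(545.1), np.float64(11.3)), (np.float64(554.3), np.float64(42.1)), (np.float64(549.6), np.float64(70.2)), (np.float64(558.0), np.float64(100.9)), (np.float64(554.3), np.float64(131.5))]
t5 pin [(np.float64(543.3), np.float64(-11.7)), (np.float64(542.0), np.float64(-24.5)), (np.float64(540.9), np.float64(-37.2)), (np.float64(540.6), np.float64(-50.0))]
t6 eyes [(np.float64(549.6), np.float64(11.4)), (np.float64(554.2), np.float64(42.1)), (np.float64(554.4), np.float64(70.2)), (np.float64(558.0), np.float64(100.9)), (np.float64(558.6), np.float64(131.6))]
t6 pin [(np.float64(547.5), np.float64(-11.7)), (np.float64(546.1), np.float64(-24.5)), (np.float64(545.7), np.float64(-37.2)), (np.float64(544.7), np.float64(-50.0))]
```

Eye 1 is captured: it was dragged 4.5 mm at about 2–3 N. The pin needs about 2.5 mm more to line up with eye 2.

```bash
python3 -m pendant '[{"dx":0,"dy":0.1,"dz":0,"twist":-0.1},{"dx":0,"dy":0.2,"dz":0,"twist":-0.2},{"dx":0,"dy":0.33,"dz":0,"twist":-0.3},{"dx":0.4,"dy":0.33,"dz":0,"twist":-0.3},{"dx":0.8,"dy":0.33,"dz":0,"twist":-0.3},{"dx":0.8,"dy":0.33,"dz":0,"twist":-0.3}]'
python3 - <<'E'
from topm import *
c=grab("top","t7");rep(c,"eyes",(290,278,267,255,243),.0085);rep(c,"pin",(299,304,309,314),.004)
E
```

```text
time: 10.32
eef_pos: [0.541, -0.1401, 0.0377]
tcp_rot: [0.734, 0.68, 0.0, 0.0]
contact_force: [-2.8, -0.6, -1.1]
opening: 0.212
finger_force: 60.8
eyes [(np.float64(552.6), np.float64(11.4)), (np.float64(554.2), np.float64(42.1)), (np.float64(557.2), np.float64(70.2)), (np.float64(558.0), np.float64(100.9)), (np.float64(561.8), np.float64(131.6))]Traceback (most recent call last):
  File "<stdin>", line 2, in <module>
  File "topm.py", line 10, in rep
    print(n,[tuple(np.round(np.array(X(c,u,edge(c,u),r))*1000,1)) for u in us])
                                           ~~~~^^^^^
  File "topm.py", line 4, in edge
    lo=np.median(g[-6:]);pk=[k for k in range(1,len(g)-1) if g[k]>lo+50];k=pk[-1];hi=g[max(k-3,0):k+1].max();t=(lo+hi)/2
                                                                           ~~^^^^
IndexError: list index out of range
```

```bash
python3 -m pendant '[{"dx":0.2,"dy":0,"dz":0,"twist":0},{"dx":0.4,"dy":0,"dz":0,"twist":0},{"dx":0.4,"dy":0,"dz":0,"twist":0}]' ; python3 -m pendant '[{"dx":0.1,"dy":0,"dz":0,"twist":0},{"dx":0.2,"dy":0,"dz":0,"twist":0},{"dx":0.2,"dy":0,"dz":0,"twist":0}]'
```

```text
time: 10.75
eef_pos: [0.5412, -0.1361, 0.0375]
tcp_rot: [0.734, 0.68, 0.0, -0.0]
contact_force: [-2.0, -1.4, -1.3]
opening: 0.212
finger_force: 60.8
time: 11.12
eef_pos: [0.5413, -0.1342, 0.0375]
tcp_rot: [0.734, 0.68, 0.0, -0.0]
contact_force: [-2.7, -1.2, -0.8]
opening: 0.213
finger_force: 60.8
```

```bash
python3 -m pendant '[{"dx":0.1,"dy":0,"dz":0,"twist":0},{"dx":0.2,"dy":0,"dz":0,"twist":0},{"dx":0.2,"dy":0,"dz":0,"twist":0}]' ; python3 -m pendant '[{"dx":0.1,"dy":0,"dz":0,"twist":0},{"dx":0.2,"dy":0,"dz":0,"twist":0},{"dx":0.2,"dy":0,"dz":0,"twist":0}]'
```

```text
time: 11.5
eef_pos: [0.5414, -0.1323, 0.0375]
tcp_rot: [0.734, 0.68, -0.0, 0.0]
contact_force: [-1.8, -1.8, -0.6]
opening: 0.209
finger_force: 60.8
time: 11.88
eef_pos: [0.5415, -0.13, 0.0375]
tcp_rot: [0.734, 0.68, 0.0, -0.0]
contact_force: [-2.9, -1.2, -2.2]
opening: 0.211
finger_force: 60.8
```

```bash
python3 -m pendant '[{"dx":0.2,"dy":0,"dz":0,"twist":0},{"dx":0.4,"dy":0,"dz":0,"twist":0},{"dx":0.4,"dy":0,"dz":0,"twist":0}]' ; python3 -m pendant '[{"dx":0.2,"dy":0,"dz":0,"twist":0},{"dx":0.4,"dy":0,"dz":0,"twist":0},{"dx":0.6,"dy":0,"dz":0,"twist":0},{"dx":0.6,"dy":0,"dz":0,"twist":0}]'
python3 - <<'E'
from topm import *
c=grab("top","t8");rep(c,"eyes",(290,278,267,255,243),.0085)
try: rep(c,"pin",(298,301),.004)
except Exception as e: print(e)
a=cv2.resize(c["img"][225:270,235:325],None,fx=8,fy=8,interpolation=cv2.INTER_CUBIC);cv2.imwrite("pics/c8.png",a[:,:,::-1])
E
```

```text
time: 12.25
eef_pos: [0.5418, -0.1259, 0.0375]
tcp_rot: [0.733, 0.68, 0.0, -0.0]
contact_force: [-2.2, 0.1, -1.6]
opening: 0.213
finger_force: 60.8
time: 12.75
eef_pos: [0.5423, -0.12, 0.0375]
tcp_rot: [0.734, 0.68, 0.0, -0.0]
contact_force: [-2.0, -1.5, -0.8]
opening: 0.214
finger_force: 60.9
eyes [(np.float64(552.6), np.float64(11.4)), (np.float64(554.2), np.float64(42.1)), (np.float64(557.2), np.float64(70.2)), (np.float64(558.0), np.float64(100.9)), (np.float64(561.8), np.float64(131.6))]
pin [(np.float64(550.5), np.float64(-9.1)), (np.float64(549.4), np.float64(-16.8))]
```

View pics/c8.png

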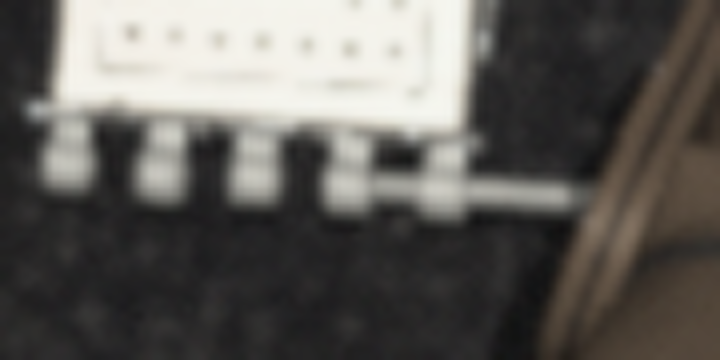

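The crop shows the pin bridging eyes 1 (442,190) and 2 (347,188). I'll carry on to eye 3.

```bash
python3 -m pendant '[{"dx":0.3,"dy":0,"dz":0,"twist":0},{"dx":0.6,"dy":0,"dz":0,"twist":0},{"dx":0.9,"dy":0,"dz":0,"twist":0},{"dx":1.2,"dy":0,"dz":0,"twist":0},{"dx":1.2,"dy":0,"dz":0,"twist":0}]' ; python3 -m pendant '[{"dx":0.15,"dy":0,"dz":0,"twist":0},{"dx":0.3,"dy":0,"dz":0,"twist":0},{"dx":0.3,"dy":0,"dz":0,"twist":0}]'
```

```text
time: 13.42
eef_pos: [0.5431, -0.1078, 0.0374]
tcp_rot: [0.734, 0.68, 0.0, -0.0]
contact_force: [-2.7, -1.5, -0.9]
opening: 0.212
finger_force: 60.9
time: 13.8
eef_pos: [0.5434, -0.1053, 0.0375]
tcp_rot: [0.734, 0.68, -0.0, -0.0]
contact_force: [-3.9, -0.9, -0.6]
opening: 0.214
finger_force: 60.9
```

```bash
python3 -m pendant '[{"dx":0.1,"dy":0,"dz":0,"twist":0},{"dx":0.2,"dy":0,"dz":0,"twist":0},{"dx":0.2,"dy":0,"dz":0,"twist":0}]' ; python3 -m pendant '[{"dx":0.1,"dy":0,"dz":0,"twist":0},{"dx":0.2,"dy":0,"dz":0,"twist":0},{"dx":0.2,"dy":0,"dz":0,"twist":0}]'
```

```text
time: 14.18
eef_pos: [0.5436, -0.1033, 0.0375]
tcp_rot: [0.734, 0.68, -0.0, -0.0]
contact_force: [-2.8, -2.3, -1.4]
opening: 0.209
finger_force: 60.9
time: 14.55
eef_pos: [0.5437, -0.1012, 0.0375]
tcp_rot: [0.734, 0.68, -0.0, -0.0]
contact_force: [-3.7, -1.8, -0.9]
opening: 0.215
finger_force: 60.9
```

```bash
python3 -m pendant '[{"dx":0.25,"dy":0,"dz":0,"twist":0},{"dx":0.5,"dy":0,"dz":0,"twist":0},{"dx":0.75,"dy":0,"dz":0,"twist":0},{"dx":0.75,"dy":0,"dz":0,"twist":0}]' ; python3 -m pendant '[{"dx":0.25,"dy":0,"dz":0,"twist":0},{"dx":0.5,"dy":0,"dz":0,"twist":0},{"dx":0.75,"dy":0,"dz":0,"twist":0},{"dx":1.1,"dy":0,"dz":0,"twist":0},{"dx":1.1,"dy":0,"dz":0,"twist":0}]'
python3 - <<'E'
from topm import *
f=[]
c=grab("top","t9");rep(c,"eyes",(290,278,267,255,243),.0085)
for i in range(6): f.append(np.r_[ctrl.get_state()["contact_force"],ctrl.get_state()["wrist_torque"]]);ctrl.read_camera("top")
print(np.mean(f,0).round(2))
E
```

```text
time: 15.05
eef_pos: [0.5443, -0.0934, 0.0375]
tcp_rot: [0.734, 0.68, 0.0, -0.0]
contact_force: [-3.7, -2.2, -0.8]
opening: 0.212
finger_force: 60.9
time: 15.68
eef_pos: [0.545, -0.0826, 0.0374]
tcp_rot: [0.734, 0.68, -0.0, -0.0]
contact_force: [-3.0, -1.1, -0.7]
opening: 0.212
finger_force: 60.9
eyes [(np.float64(554.7), np.float64(11.4)), (np.float64(554.3), np.float64(42.1)), (np.float64(557.3), np.float64(70.2)), (np.float64(558.0), np.float64(100.9)), (np.float64(561.8), np.float64(131.6))]
[-4.69 -0.69 -1.12 -0.12  0.75  0.52]
```

```bash
python3 -m pendant '[{"dx":0.2,"dy":-0.03,"dz":0,"twist":0},{"dx":0.5,"dy":-0.03,"dz":0,"twist":0},{"dx":0.5,"dy":-0.03,"dz":0,"twist":0}]' ; python3 -m pendant '[{"dx":0.15,"dy":0,"dz":0,"twist":0},{"dx":0.3,"dy":0,"dz":0,"twist":0},{"dx":0.3,"dy":0,"dz":0,"twist":0}]'
```

```text
time: 16.4
eef_pos: [0.5453, -0.0782, 0.0376]
tcp_rot: [0.733, 0.68, -0.0, 0.0]
contact_force: [-4.5, -1.9, -0.6]
opening: 0.21
finger_force: 60.9
time: 16.77
eef_pos: [0.5455, -0.0754, 0.0376]
tcp_rot: [0.733, 0.68, -0.0, 0.0]
contact_force: [-5.4, -2.7, -1.0]
opening: 0.212
finger_force: 60.9
```

```bash
python3 -m pendant '[{"dx":0.1,"dy":0,"dz":0,"twist":0},{"dx":0.2,"dy":0,"dz":0,"twist":0},{"dx":0.2,"dy":0,"dz":0,"twist":0}]' ; python3 -m pendant '[{"dx":0.1,"dy":0,"dz":0,"twist":0},{"dx":0.2,"dy":0,"dz":0,"twist":0},{"dx":0.2,"dy":0,"dz":0,"twist":0}]'
```

```text
time: 17.15
eef_pos: [0.5456, -0.0735, 0.0376]
tcp_rot: [0.733, 0.68, -0.0, 0.0]
contact_force: [-4.8, -1.9, -0.6]
opening: 0.215
finger_force: 60.9
time: 17.52
eef_pos: [0.5457, -0.0715, 0.0376]
tcp_rot: [0.733, 0.68, -0.0, 0.0]
contact_force: [-4.4, -2.8, -0.8]
opening: 0.21
finger_force: 60.9
```

```bash
python3 -m pendant '[{"dx":0.2,"dy":-0.05,"dz":0,"twist":0},{"dx":0.4,"dy":-0.05,"dz":0,"twist":0},{"dx":0.6,"dy":-0.05,"dz":0,"twist":0},{"dx":0.8,"dy":-0.05,"dz":0,"twist":0},{"dx":0.8,"dy":-0.05,"dz":0,"twist":0}]' ; python3 -m pendant '[{"dx":0.25,"dy":0,"dz":0,"twist":0},{"dx":0.5,"dy":0,"dz":0,"twist":0},{"dx":0.75,"dy":0,"dz":0,"twist":0},{"dx":1.1,"dy":0,"dz":0,"twist":0},{"dx":1.1,"dy":0,"dz":0,"twist":0}]'
```

```text
time: 18.15
eef_pos: [0.546, -0.0633, 0.0376]
tcp_rot: [0.734, 0.68, -0.0, 0.0]
contact_force: [-4.5, -2.3, -1.4]
opening: 0.211
finger_force: 60.9
time: 18.77
eef_pos: [0.5466, -0.0521, 0.0375]
tcp_rot: [0.734, 0.68, -0.0, 0.0]
contact_force: [-4.8, -1.3, -1.2]
opening: 0.208
finger_force: 60.9
```

```bash
python3 - <<'E'
from topm import *
c=grab("top","t10");rep(c,"eyes",(278,267,255,243),.0085)
E
python3 -m pendant '[{"dx":0.15,"dy":0,"dz":0,"twist":0},{"dx":0.3,"dy":0,"dz":0,"twist":0},{"dx":0.4,"dy":0,"dz":0,"twist":0},{"dx":0.4,"dy":0,"dz":0,"twist":0}]' ; python3 -m pendant '[{"dx":0.1,"dy":0,"dz":0,"twist":0},{"dx":0.2,"dy":0,"dz":0,"twist":0},{"dx":0.2,"dy":0,"dz":0,"twist":0}]'
```

```text
eyes [(np.float64(556.7), np.float64(42.1)), (np.float64(557.2), np.float64(70.2)), (np.float64(558.0), np.float64(100.9)), (np.float64(561.8), np.float64(131.6))]
time: 19.32
eef_pos: [0.5469, -0.0484, 0.0375]
tcp_rot: [0.734, 0.68, -0.0, 0.0]
contact_force: [-4.4, -2.9, -1.1]
opening: 0.206
finger_force: 60.9
time: 19.7
eef_pos: [0.547, -0.0465, 0.0375]
tcp_rot: [0.734, 0.68, -0.001, 0.0]
contact_force: [-5.5, -2.8, -1.5]
opening: 0.208
finger_force: 60.9
```

```bash
python3 -m pendant '[{"dx":0.1,"dy":0,"dz":0,"twist":0},{"dx":0.2,"dy":0,"dz":0,"twist":0},{"dx":0.2,"dy":0,"dz":0,"twist":0}]' ; python3 -m pendant '[{"dx":0.1,"dy":0,"dz":0,"twist":0},{"dx":0.2,"dy":0,"dz":0,"twist":0},{"dx":0.2,"dy":0,"dz":0,"twist":0}]'
```

```text
time: 20.08
eef_pos: [0.5471, -0.0445, 0.0375]
tcp_rot: [0.734, 0.68, -0.001, 0.0]
contact_force: [-6.3, -3.0, -0.9]
opening: 0.207
finger_force: 60.9
time: 20.45
eef_pos: [0.5472, -0.0425, 0.0374]
tcp_rot: [0.734, 0.68, -0.001, -0.0]
contact_force: [-4.6, -3.1, -1.8]
opening: 0.209
finger_force: 60.9
```

```bash
python3 -m pendant '[{"dx":0.1,"dy":0,"dz":0,"twist":0},{"dx":0.2,"dy":0,"dz":0,"twist":0},{"dx":0.2,"dy":0,"dz":0,"twist":0}]' ; python3 -m pendant '[{"dx":0.1,"dy":0,"dz":0,"twist":0},{"dx":0.2,"dy":0,"dz":0,"twist":0},{"dx":0.2,"dy":0,"dz":0,"twist":0}]'
```

```text
time: 20.82
eef_pos: [0.5473, -0.0408, 0.0374]
tcp_rot: [0.734, 0.68, -0.001, 0.0]
contact_force: [-6.0, -3.9, -0.7]
opening: 0.211
finger_force: 60.9
time: 21.2
eef_pos: [0.5473, -0.039, 0.0374]
tcp_rot: [0.734, 0.68, -0.001, 0.0]
contact_force: [-5.4, -5.0, -0.6]
opening: 0.211
finger_force: 60.9
```

```bash
python3 -m pendant '[{"dx":0,"dy":-0.06,"dz":0,"twist":0},{"dx":0.2,"dy":-0.06,"dz":0,"twist":0},{"dx":0.3,"dy":-0.06,"dz":0,"twist":0},{"dx":0.3,"dy":-0.06,"dz":0,"twist":0}]' ; python3 -m pendant '[{"dx":0.15,"dy":0,"dz":0,"twist":0},{"dx":0.3,"dy":0,"dz":0,"twist":0},{"dx":0.4,"dy":0,"dz":0,"twist":0},{"dx":0.4,"dy":0,"dz":0,"twist":0}]'
```

```text
time: 21.7
eef_pos: [0.5474, -0.0354, 0.0376]
tcp_rot: [0.734, 0.679, -0.0, 0.0]
contact_force: [-4.3, -2.9, -0.3]
opening: 0.21
finger_force: 60.8
time: 22.2
eef_pos: [0.5476, -0.0315, 0.0375]
tcp_rot: [0.734, 0.679, -0.0, 0.0]
contact_force: [-4.0, -3.3, -0.8]
opening: 0.209
finger_force: 60.8
```

```bash
python3 -m pendant '[{"dx":0.1,"dy":0,"dz":0,"twist":0},{"dx":0.2,"dy":0,"dz":0,"twist":0},{"dx":0.3,"dy":0,"dz":0,"twist":0},{"dx":0.3,"dy":0,"dz":0,"twist":0}]' ; python3 -m pendant '[{"dx":0.1,"dy":0,"dz":0,"twist":0},{"dx":0.2,"dy":0,"dz":0,"twist":0},{"dx":0.2,"dy":0,"dz":0,"twist":0}]'
```

```text
time: 22.7
eef_pos: [0.5478, -0.0285, 0.0375]
tcp_rot: [0.734, 0.679, -0.0, 0.0]
contact_force: [-4.6, -2.9, -0.9]
opening: 0.213
finger_force: 60.8
time: 23.08
eef_pos: [0.5479, -0.0265, 0.0375]
tcp_rot: [0.734, 0.679, -0.0, 0.0]
contact_force: [-5.7, -3.2, -1.6]
opening: 0.213
finger_force: 60.8
```

Next I'll feel for the collar with 1 mm steps.

```bash
python3 -m pendant '[{"dx":0.1,"dy":0,"dz":0,"twist":0},{"dx":0.1,"dy":0,"dz":0,"twist":0}]' ; python3 -m pendant '[{"dx":0.1,"dy":0,"dz":0,"twist":0},{"dx":0.1,"dy":0,"dz":0,"twist":0}]'
```

```text
time: 23.32
eef_pos: [0.548, -0.0255, 0.0375]
tcp_rot: [0.734, 0.679, -0.0, 0.0]
contact_force: [-4.7, -3.9, -0.6]
opening: 0.216
finger_force: 60.8
time: 23.58
eef_pos: [0.5481, -0.0245, 0.0375]
tcp_rot: [0.734, 0.679, -0.0, 0.0]
contact_force: [-5.0, -4.1, -1.3]
opening: 0.217
finger_force: 60.8
```

```bash
python3 -m pendant '[{"dx":0.1,"dy":0,"dz":0,"twist":0},{"dx":0.1,"dy":0,"dz":0,"twist":0}]'
```

```text
time: 23.82
eef_pos: [0.5481, -0.0235, 0.0374]
tcp_rot: [0.734, 0.679, -0.0, -0.0]
contact_force: [-4.9, -3.1, -1.1]
opening: 0.212
finger_force: 60.8
```

```bash
python3 -m pendant '[{"dx":0.1,"dy":0,"dz":0,"twist":0},{"dx":0.1,"dy":0,"dz":0,"twist":0}]'
```

```text
time: 24.08
eef_pos: [0.5482, -0.023, 0.0375]
tcp_rot: [0.734, 0.679, -0.001, 0.0]
contact_force: [-6.1, -4.8, -1.1]
opening: 0.214
finger_force: 60.8
```

```bash
python3 -m pendant '[{"dx":0.05,"dy":0,"dz":0,"twist":0},{"dx":0.05,"dy":0,"dz":0,"twist":0},{"dx":0.05,"dy":0,"dz":0,"twist":0}]'
```

```text
time: 24.45
eef_pos: [0.5482, -0.023, 0.0375]
tcp_rot: [0.734, 0.679, -0.001, 0.001]
contact_force: [-5.6, -5.5, -0.7]
opening: 0.213
finger_force: 60.8
```

```bash
python3 -m pendant '[{"dx":0.05,"dy":0,"dz":0,"twist":0},{"dx":0.1,"dy":0,"dz":0,"twist":0},{"dx":0.1,"dy":0,"dz":0,"twist":0}]'
```

```text
time: 24.82
eef_pos: [0.5482, -0.0229, 0.0375]
tcp_rot: [0.734, 0.68, -0.002, 0.001]
contact_force: [-6.2, -9.6, -0.8]
opening: 0.21
finger_force: 60.8
```

The motion has stopped at y −0.023, the expected home position, and the force is building, so the collar is home. I'll ease off, release, and lift.

```bash
python3 -m pendant '[{"dx":-0.1,"dy":-0.06,"dz":0,"twist":0},{"dx":-0.1,"dy":-0.06,"dz":0,"twist":0}]'; python3 -m pendant '[{"dx":0,"dy":0,"dz":0,"twist":0},{"dx":0,"dy":0,"dz":0,"twist":0},{"dx":0,"dy":0,"dz":0,"twist":0},{"dx":0,"dy":0,"dz":0,"twist":0}]' 40; python3 -m pendant '[{"dx":0,"dy":0,"dz":-1,"twist":0},{"dx":0,"dy":0,"dz":-3,"twist":0},{"dx":-2,"dy":0,"dz":-7,"twist":0},{"dx":-6,"dy":-1,"dz":-12,"twist":0},{"dx":-7,"dy":-2,"dz":-14,"twist":0},{"dx":-7,"dy":-2,"dz":-14,"twist":0},{"dx":-7,"dy":-2,"dz":-14,"twist":0},{"dx":-7,"dy":-2,"dz":-14,"twist":0}]'
python3 - <<'E'
from h import *
c=grab("wrist","w9");print(ctrl.get_state()["eef_pos"])
u,v=map(int,proj(c,(.553,.03,.04)));print(u,v)
x0=max(0,min(u-150,340));y0=max(0,min(v-110,260))
cv2.imwrite("pics/w9c.png",cv2.resize(c["img"][y0:y0+220,x0:x0+300],None,fx=2.6,fy=2.6,interpolation=cv2.INTER_CUBIC)[:,:,::-1]);print(x0,y0)
E
```

```text
time: 25.08
eef_pos: [0.5481, -0.0229, 0.0375]
tcp_rot: [0.734, 0.679, -0.001, 0.001]
contact_force: [-5.0, -6.6, -2.0]
opening: 0.208
finger_force: 60.7
time: 25.58
eef_pos: [0.5485, -0.0213, 0.0379]
tcp_rot: [0.734, 0.68, 0.001, 0.0]
contact_force: [0.1, 0.6, 0.3]
opening: 0.4
finger_force: 0.0
time: 26.58
eef_pos: [0.522, -0.0888, 0.1757]
tcp_rot: [0.733, 0.68, -0.001, -0.001]
contact_force: [0.2, -0.3, 0.1]
opening: 0.4
finger_force: 0.0
[ 0.52205343 -0.08884193  0.1758224 ]
351 51
201 0
```

View pics/w9c.png

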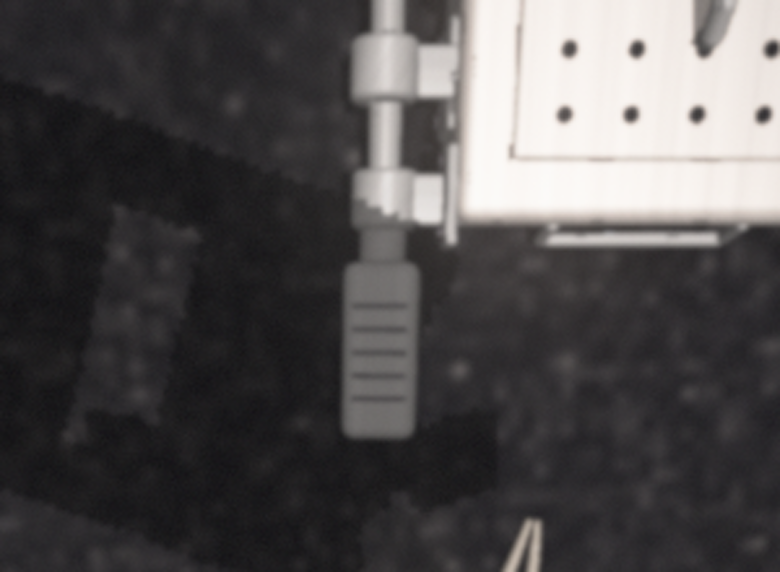

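The crop shows the collar (383,245) against eye 1 (383,200) and the pin running on through eye 2 (383,68). I'll do a quick numeric check of the gap and the nose.

```bash
python3 - <<'E'
from topm import *
c=pickle.load(open("w9.pkl","rb"));g=cv2.cvtColor(c["img"],cv2.COLOR_RGB2GRAY).astype(float)
for v in range(80,106):
    r=g[v,325:375];lo=np.median(r[:8]);hi=r[20:26].mean();us=np.where(r[:44]>(lo+hi)/2)[0]+325
    print(v,us.min(),us.max(),int(hi),plane(c,348,v,.047)[1].round(4))
t=grab("top","t11");gt=cv2.cvtColor(t["img"],cv2.COLOR_RGB2GRAY)
rep(t,"eyes",(290,278,267,255,243),.0085)
print(gt[244:256,230:250])
E
```

```text
80 341 368 175 0.0121
81 340 368 162 0.0115
82 338 368 144 0.0109
83 337 368 126 0.0102
84 337 368 115 0.0096
85 337 368 108 0.009
86 337 368 100 0.0084
87 338 368 98 0.0078
88 339 368 102 0.0071
89 340 356 108 0.0065
90 340 356 110 0.0059
91 340 356 111 0.0053
92 340 356 111 0.0047
93 340 356 111 0.004
94 340 356 112 0.0034
95 340 356 111 0.0028
96 340 356 110 0.0021
97 340 356 110 0.0015
98 340 356 109 0.0009
99 340 356 104 0.0003
100 339 357 99 -0.0004
101 336 359 100 -0.001
102 335 360 106 -0.0016
103 334 361 109 -0.0023
104 334 361 111 -0.0029
105 334 361 112 -0.0036
eyes [(np.float64(556.4), np.float64(11.4)), (np.float64(554.3), np.float64(42.1)), (np.float64(557.2), np.float64(70.2)), (np.float64(558.1), np.float64(100.9)), (np.float64(561.8), np.float64(131.6))]
[[ 32  35  31  33  33  32  51  93 133 148 159 179 186 185 179 163 135 118
  112 106]
 [ 34  35  34  34  36  36  58 106 154 169 175 187 193 194 190 177 162 162
  160 155]
 [ 33  34  35  36  36  36  49  84 123 141 157 172 180 182 180 167 152 155
  159 158]
 [ 33  36  38  38  35  32  37  51  72  90 116 140 152 155 153 138 112 107
  110 113]
 [ 36  37  40  36  34  33  34  33  37  47  71  95 107 111 113 101  71  57
   56  58]
 [ 42  40  37  34  34  33  34  36  37  36  39  51  61  64  66  61  43  38
   37  36]
 [ 43  39  33  34  33  35  37  42  44  41  35  33  34  38  35  33  34  39
   37  37]
 [ 40  35  33  30  34  36  39  43  49  46  39  37  35  41  37  31  33  34
   36  39]
 [ 37  37  34  35  33  33  37  42  44  43  38  38  41  47  41  38  33  34
   39  36]
 [ 38  39  38  35  33  36  37  37  37  37  35  39  40  44  43  37  35  37
   40  38]
 [ 39  38  38  36  36  36  37  35  36  37  38  40  42  45  42  41  39  44
   42  39]
 [ 43  40  37  37  37  35  34  36  34  37  38  42  45  50  45  40  37  41
   42  40]]
```

```bash
python3 -c "
from plant import ctrl
print(ctrl.sign_off())"
```

```text
the job is handed in; nothing more can be done
None
```

The hinge pin is threaded through all five eyes with its collar against eye 1, released, and the job is handed in at about 27 s; I saw no more than about 12 N at the wrist after any move.

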